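Check the routed groove's depth with a sprung gauge

ROBOT

A 6-joint arm with a two-finger parallel gripper is mounted at the origin on the work surface. World frame = base frame: x ahead of the robot, y to its left, z up, the work surface at z = 0. Lengths are in m, angles in rad, forces in N, time in s.
With the tool pointing down it reaches from about 0.3 to 0.75 m from the base axis. Payload 8.5 kg.
Tool frame: the origin (TCP) lies on the centre line of the jaws, within the pads' length; the fingertips stand 25 mm ahead of it and the grasp point (between the pads) lies 6 mm ahead of it (r.tips_ahead is the distance from the TCP to the fingertips, in m); z points along the fingers, y is the direction in which the jaws open and shut (so a half turn about z gives the same grasp; the last joint's range is limited). The gripper opens to 85 mm and grips with 20 to 120 N. Pads are 22 mm wide; open, the fingers measure 114 mm over their backs; the gripper's body (76 mm by 85 mm) begins 54 mm behind the grasp point. The pads swing forward as they close: fully open they stand 13 mm farther back than shut.
Start: joints at [-1.518, 0.381, 1.297, -0, 1.464, -0.215], TCP at [0.146, -0.53, 0.256] pointing down, gripper open.
Joint ranges: [-3.11, 3.11], [-0.89, 2.33], [0.22, 2.48], [-1.42, 4.56], [0.17, 2.85], [-2.88, 2.88]. Speed limits (rad/s): [2.39, 2.39, 3.14, 3.14, 3.14, 3.14].

INTERFACE

Orientations are given as a rotation vector (axis times angle).
In Python, from workcell import r gives the robot as it stands. The module is installed in compiled form; this text tells all that it offers.
- The arm moves only by the tool drive_tool, never from a script. Its argument "steps" is a list of rows, each a list of 7 numbers: the turn, a rotation vector about the tool's x, y, z in degrees, then the shift along the tool's x, y, z in mm, then the closure, from 0 (fully open) to 1 (shut). A call has 1 to 10 rows; each row is the pose to reach, as a shift and turn from the pose commanded when the call began, along the tool's axes at that moment; what a row does not reach only later rows make up. A row lasts 1/8 s, in which the tool goes at most 62.5 mm and 10.7 degrees, less where a joint would pass 70% of its speed; a pose out of reach is approached as far as the arm can. A call with a gripper value outside its range is refused whole. The fingers move at their own pace and stop on an object; "newtons" is the grip in N (left out, the last holds). Time passes only in rows, so rows that repeat a pose let the fingers close. It gives the time, the measured TCP pose, the force and the opening at its end, in the units of the state.
- r.sense(): the state, without advancing time (a new reading comes with each control period).
- r.camera(name): name is "side" or "top"; returns a dict with "pixels" (400x640x3 uint8, blue, green, red), "K" (3x3 intrinsics, pixels), "distortion" ([k1, k2, p1, p2, k3] as OpenCV has them; the pictures are not rectified), "extrinsics" (4x4, takes a point from camera to world coordinates). Camera axes: x right, y down, z forward; pixel columns grow to the right and rows downward; lengths in m; the calibration is good to about 2 mm. A picture is of the moment at which its call begins. There is no depth.
- r.sign_off(): hands the job in, once; it reports no verdict.
The state is a dict: "time_s": time; "joints": joint angles; "qvel": joint speeds; "joint_torque": joint torques, N m; "tool_pos": TCP position; "tcp_rot": TCP orientation; "wrist_force": force on the tool from outside, world axes, zero at the start; "moment": the same for the moment, N m; "grip_width": finger opening in m.
Only numpy, scipy, OpenCV 4.12 (cv2) and the standard library are available. Lean on these libraries where they do the work, as an engineer would, in place of code of your own. Each camera call takes 0.05 s, during which the arm holds its last target. There are 200 camera calls.

TASK

Check how deep the routed groove in the dark board is: take the depth gauge off its green block, set it with its foot squarely across that groove and the probe in the groove, and push it straight down until the foot sits flat on the wood on both sides. Hold it down flat for a moment, then let go and leave it standing there so that its red tail shows the depth. The probe stays where it is pushed, so press it in nowhere else.

Things in the scene. Friction and masses are not known exactly. Their poses are not given: they have to be found in the camera images.
- gauge_grip (a point): Loose depth gauge, 0.4 kg: steel foot 90 x 36 x 12 mm and, on its middle, a blue hub 28 x 28 mm, 58 mm tall, to grip. Point: hub centre, 41 mm above the foot's underside. x along the foot's 90 mm, z up. A brass probe sticks 24 mm out below the foot's middle. Starts on a fixed green block, 100 x 60 x 40 mm, probe hanging free in its slot: lift 40 mm to clear. A red tail tops the hub by 10 mm.
- probe (a joint): How far the 8 mm thick probe is pushed up into the gauge, m: 0 sticks out 24 mm, 0.024 fully in; groove depth = 24 mm less this. The red tail rises by as much. A spring and drag: pushing in takes 5 to 7.5 N, more than the gauge's weight; let go, the probe stays where it was pushed to, and the gauge's weight keeps the foot down.
- dark_board_groove (a point): Centre of the groove at the level of the dark brown board's top face, 32 mm above the bench. x across the groove, along the board's length; y along the groove; z up. Groove: 28 mm wide, about 12 mm deep, through the whole width. Board 170 x 120 x 32 mm, fixed between brass bench dogs lower than its top; the groove lies 20 mm off the middle of its length, to +x.
- pale_board: A pale board of the same size and shape, also fixed and grooved (7 mm deep): not the one to check. Origin: centre of its underside; x along its 170 mm length, z up.
Things that resemble listed ones, but are neither listed nor needed, are in the scene too. There is more than one size of the part that bears gauge_grip; the job needs the smaller. What is shaped like the part that bears dark_board_groove but purple is not meant.

How it is judged:
On the way:
1. the gauge, still held, is pushed down flat across the dark board's groove with its probe in it, for 0.3 s (x of gauge_grip in the frame of dark_board_groove between -0.012 and 0.012 m and y of gauge_grip in the frame of dark_board_groove between -0.045 and 0.045 m and z of gauge_grip in the frame of dark_board_groove between 0.038 and 0.0435 m and angle between gauge_grip's own z axis and vertical below 0.06 rad and angle between the x axis of gauge_grip and the x axis of dark_board_groove, either way round below 0.26 rad and value of joint probe between 0.0095 and 0.0145 m and contact force between the fingers and gauge above 1 N), for 0.3 s.
At the end, for the whole second after the job is handed in: The gauge stands released, at rest, across the dark board's groove: hub within 12 mm of the groove's middle line and 45 mm of its centre along it, foot flat on the wood (3 mm, 3.4 degrees), within 15 degrees of square to the groove, probe pushed in 9.5 to 14.5 mm (on the groove's floor) (x of gauge_grip in the frame of dark_board_groove between -0.012 and 0.012 m and y of gauge_grip in the frame of dark_board_groove between -0.045 and 0.045 m and z of gauge_grip in the frame of dark_board_groove between 0.038 and 0.0435 m and angle between gauge_grip's own z axis and vertical below 0.06 rad and angle between the x axis of gauge_grip and the x axis of dark_board_groove, either way round below 0.26 rad and value of joint probe between 0.0095 and 0.0145 m and linear speed of gauge below 0.02 m/s and contact force between the fingers and gauge below 0.1 N); the robot touches nothing.
It fails at once if the probe is pushed in more than 5 mm while away from the dark board's groove (over 80 mm from its centre) (value of joint probe above 0.005 m and horizontal distance between gauge_grip and dark_board_groove above 0.08 m).
It also fails if it takes over 38 s, if anything falls off the work surface, if the arm or the gripper's body presses on something with over 40 N, if the wrist force passes 120 N, or if a joint passes its speed limit or range.

## Working session

There is one attempt and no reset: what is moved stays moved. The work goes in short steps, Python scripts to look and compute and a tool call to move; the robot and the scene stay as the last step left them, time stands still between calls to the robot, and variables do not carry over. Pictures are saved under pics/ and viewed, about 8 in all and at most 12, crops included, and the job is handed in when it is done.

Besides the shell and the picture viewer there is one more tool, called after "Request:" as name([rows], argument=value, ...), one row to a line, values as JSON. drive_tool: Moves the arm, as the interface text tells. Its arguments: {"type":"object","properties":{"steps":{"type":"array","items":{"type":"array","items":{"type":"number"}}},"newtons":{"type":"number"}},"required":["steps"]}

```bash
mkdir -p pics; cat > h.py <<'E'
import numpy as np, cv2
from workcell import r
def snap(n):
    c=r.camera(n); return c
def ray(c,px):
    u=cv2.undistortPoints(np.array(px,float).reshape(-1,1,2),np.array(c["K"]),np.array(c["distortion"])).reshape(-1,2)
    E=np.array(c["extrinsics"]); d=np.c_[u,np.ones(len(u))]@E[:3,:3].T
    return E[:3,3],d
def onz(c,px,z):
    o,d=ray(c,px); return o+d*((z-o[2])/d[:,2])[:,None]
def proj(c,P):
    E=np.linalg.inv(np.array(c["extrinsics"])); rv=cv2.Rodrigues(E[:3,:3])[0]
    return cv2.projectPoints(np.array(P,float).reshape(-1,3),rv,E[:3,3],np.array(c["K"]),np.array(c["distortion"]))[0].reshape(-1,2)
E
python3 - <<'E'
from h import *
import pickle
for n in("top","side"):
    c=snap(n); c["pixels"]=np.array(c["pixels"]); pickle.dump(c,open(n+"0.pkl","wb"))
    cv2.imwrite(f"pics/{n}0.png",c["pixels"]); print(n,np.array(c["extrinsics"]).round(3).tolist())
s=r.sense();print(s)
E
```

```text
top [[-0.01, -0.997, 0.077, 0.388], [-1.0, 0.011, 0.012, 0.009], [-0.013, -0.077, -0.997, 0.841], [0.0, 0.0, 0.0, 1.0]]
side [[0.995, -0.049, 0.083, 0.391], [-0.095, -0.645, 0.758, -0.679], [0.016, -0.762, -0.647, 0.691], [0.0, 0.0, 0.0, 1.0]]
{'time_s': 0.1, 'joints': array([-1.51828885e+00,  3.81128840e-01,  1.29816398e+00,  6.98253809e-06,
        1.46362327e+00, -2.15270086e-01]), 'qvel': array([ 0.00273603, -0.00114558, -0.00335441,  0.00070765, -0.00019399,
       -0.0002806 ]), 'joint_torque': array([ 2.70240547e-03, -4.49218369e+01, -2.31653184e+01, -2.31371387e-04,
        3.66665350e-03, -2.34479410e-05]), 'tool_pos': array([ 0.14552642, -0.53015363,  0.25578047]), 'tcp_rot': array([-3.11216974e+00, -4.19191259e-01, -1.79784903e-04]), 'wrist_force': array([ 0.24595554,  0.18057684, -0.32594163]), 'moment': array([-0.04751804, -0.01015217,  0.00451388]), 'grip_width': 0.08559518104488101}
```

View pics/top0.png

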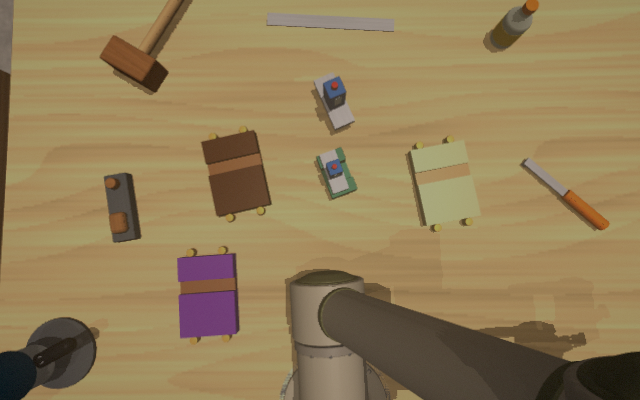

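View pics/side0.png

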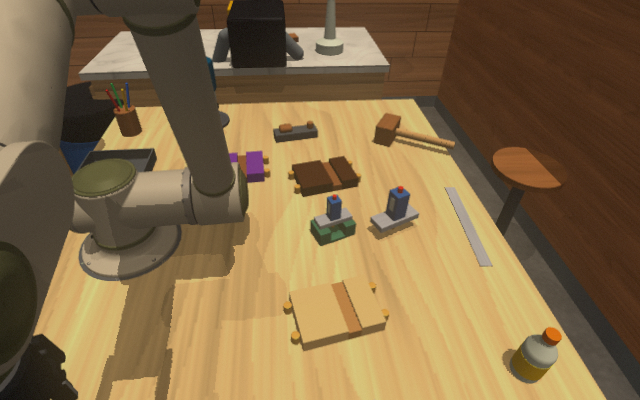

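Candidates are the gauge on the green block (top 334,168) and the larger one on the bench (335,90). The boards are dark (236,172), purple (208,295) and pale (444,183). By the description I choose the gauge on the green block and the dark board, and will check both in a close crop.

```bash
python3 - <<'E'
import pickle,cv2
c=pickle.load(open("top0.pkl","rb"))["pixels"]
a=cv2.resize(c[120:220,195:365],None,fx=4.5,fy=4.5,interpolation=cv2.INTER_CUBIC)
cv2.imwrite("pics/crop1.png",a)
c=pickle.load(open("side0.pkl","rb"))["pixels"]
a=cv2.resize(c[145:250,280:430],None,fx=5,fy=5,interpolation=cv2.INTER_CUBIC)
cv2.imwrite("pics/crop2.png",a)
E
```

```text
(no output)
```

View pics/crop1.png

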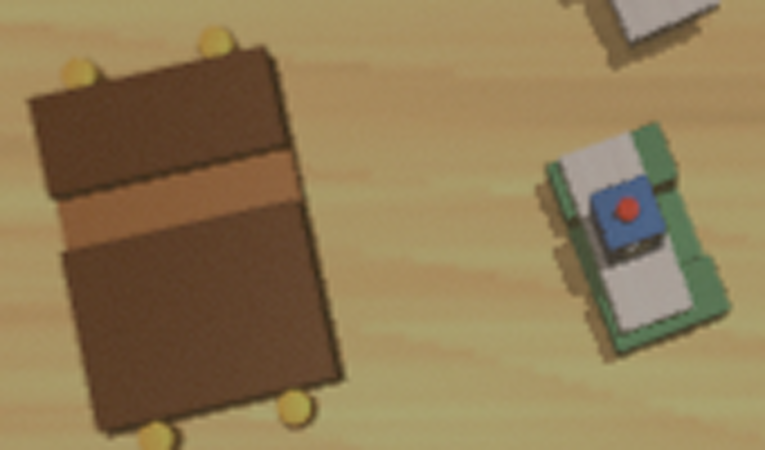

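View pics/crop2.png

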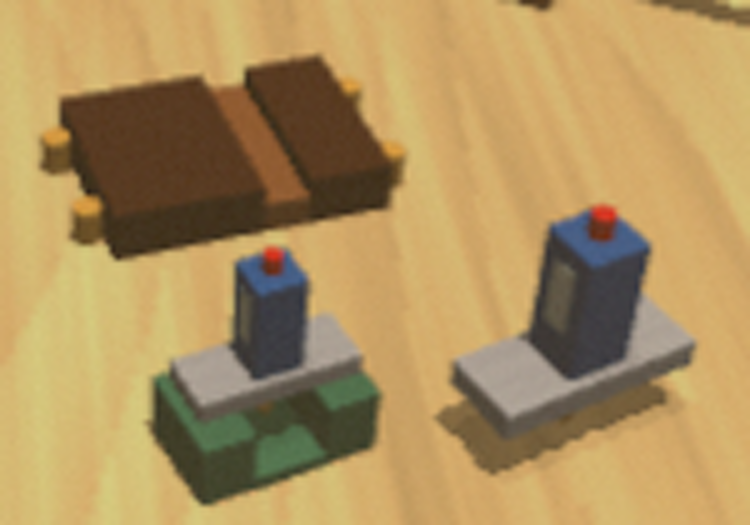

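The crops confirm it: the smaller gauge sits on the green block with the probe in its slot, and the dark board's groove is offset toward +x. Next I fit poses from the corners read in both views.

```bash
cat > fit.py <<'E'
from h import *
import pickle
from scipy.optimize import least_squares
T=pickle.load(open("top0.pkl","rb"));S=pickle.load(open("side0.pkl","rb"))
t=lambda L:(np.array(L,float)+.5)/4.5-.5+[195,120]
s=lambda L:(np.array(L,float)+.5)/5-.5+[280,145]
def world(p,M):
    M=np.array(M,float); c,q=np.cos(p[2]),np.sin(p[2])
    return np.c_[p[0]+c*M[:,0]-q*M[:,1],p[1]+q*M[:,0]+c*M[:,1],M[:,2]]
def fit(name,obs,p0):
    f=lambda p:np.concatenate([(proj(C,world(p,M))-px).ravel() for C,M,px in obs])
    o=least_squares(f,p0,loss="soft_l1"); print(name,o.x.round(4),"yaw deg",np.degrees(o.x[2]).round(1)); 
    for C,M,px in obs: print((proj(C,world(o.x,M))-px).round(1).tolist())
    return o.x
# board, origin at groove centre; length x from -.105 to .065
z=.032
bt=(T,[[.065,.06,z],[.065,-.06,z],[.014,.06,z],[-.014,.06,z],[-.014,-.06,z]],t([[30,98],[265,47],[50,196],[63,252],[303,203]]))
bs=(S,[[-.105,.06,z],[-.014,.06,z],[.014,.06,z],[.065,.06,z],[.065,-.06,z],[.014,-.06,z],[-.014,-.06,z],[-.105,-.06,z]],
  s([[62,98],[205,78],[245,70],[322,57],[390,175],[310,188],[265,190],[110,238]]))
fit("board T",[bt],[.5,.15,.2]);fit("board S",[bs],[.5,.15,.2]);fit("board TS",[bt,bs],[.5,.15,.2])
h=.014;H=.11;F=.052
gt=(T,[[0,0,.12],[h,h,H],[h,-h,H],[-h,-h,H],[-h,h,H],[.045,.018,F],[.045,-.018,F],[-.045,-.018,F],[-.045,.018,F]],
 t([[627,209],[590,192],[650,176],[665,230],[605,250],[558,162],[632,130],[692,308],[620,333]]))
gs=(S,[[0,0,.12],[-h,h,H],[h,-h,H],[-.045,.018,F],[-.045,-.018,F],[.045,-.018,F],[.045,.018,F]],
 s([[272,252],[236,265],[307,263],[170,360],[203,405],[362,350],[330,317]]))
fit("gauge T",[gt],[.5,0,.3]);fit("gauge S",[gs],[.5,0,.3]);fit("gauge TS",[gt,gs],[.5,0,.3])
E
python3 fit.py
```

```text
board T [0.5291 0.2193 0.2053] yaw deg 11.8
[[0.2, 0.0], [0.6, -0.0], [0.1, 0.4], [-0.3, 0.1], [-0.7, -0.5]]
board S [0.5301 0.2142 0.1913] yaw deg 11.0
[[-0.5, 0.5], [-0.4, 0.1], [0.2, 0.3], [0.3, 0.5], [0.6, -0.6], [0.0, -0.4], [-0.2, 0.8], [-0.0, -3.5]]
board TS [0.5297 0.2182 0.2031] yaw deg 11.6
[[0.7, -0.3], [1.2, -0.2], [0.6, 0.1], [0.1, -0.2], [-0.2, -0.7]]
[[-0.8, 0.0], [-0.9, -0.6], [-0.3, -0.4], [-0.4, -0.3], [0.3, -1.6], [-0.1, -1.3], [-0.3, -0.1], [0.1, -4.2]]
gauge T [ 0.5071 -0.0024  0.3151] yaw deg 18.1
[[0.1, -0.1], [-0.6, 0.2], [-0.7, -0.7], [0.5, 0.4], [0.5, 0.4], [0.5, -1.3], [-0.2, 0.5], [-0.1, 0.1], [0.0, -0.1]]
gauge S [ 0.5082 -0.0031  0.3572] yaw deg 20.5
[[0.2, -0.0], [-0.6, -1.3], [1.0, 2.8], [0.0, -0.0], [-0.2, 0.2], [0.1, 0.5], [-0.5, -1.5]]
gauge TS [ 0.5074 -0.0026  0.3252] yaw deg 18.6
[[0.2, -0.3], [-0.6, 0.1], [-0.7, -0.9], [0.6, 0.1], [0.7, 0.3], [0.4, -1.3], [-0.4, 0.3], [0.2, -0.2], [0.3, -0.3]]
[[-0.1, -0.2], [-0.8, -1.5], [0.6, 2.9], [-0.3, -0.6], [-1.0, -0.3], [-0.1, 0.8], [-0.3, -1.4]]
```

Request:
drive_tool([
  [0,0,-3,50,-42,0,0],
  [0,0,-3,100,-84,0,0],
  [0,0,-3,148,-125,0,0],
  [0,0,-3,196,-166,0,0],
  [0,0,-3,244,-207,0,0],
  [0,0,-3,292,-248,10,0],
  [0,0,-3,340,-288,20,0],
  [0,0,-3,388,-328,30,0],
  [0,0,-3,435,-368,40,0],
  [0,0,-3,475,-402,50,0],
])

```text
time_s: 1.35
tool_pos: [0.4974, -0.0161, 0.2062]
tcp_rot: [3.101, 0.501, 0.0]
wrist_force: [-0.5, -0.8, 1.0]
grip_width: 0.0853
```

```bash
cat > rel.py <<'E'
from h import *
from scipy.spatial.transform import Rotation as R
import sys
x,y,z,yaw=map(float,sys.argv[1:5]) # target TCP, yaw deg of tool x
s=r.sense();A=R.from_rotvec(s["tcp_rot"])
B=R.from_euler("z",yaw,degrees=True)*R.from_euler("x",180,degrees=True)
print("t",s["time_s"],s["tool_pos"].round(4),"w",s["grip_width"],"F",s["wrist_force"].round(1),"j",s["joints"].round(2))
print("turn",np.degrees((A.inv()*B).as_rotvec()).round(2),"shift mm",(A.inv().apply(np.array([x,y,z])-s["tool_pos"])*1e3).round(1))
E
python3 rel.py .5073 -.0026 .092 18.5
```

```text
t 1.35 [ 0.4974 -0.0161  0.2062] w 0.08534800618133674 F [-0.5 -0.8  1. ] j [-0.27  0.34  1.52 -0.    1.28  0.98]
turn [ 0.01 -0.   -0.15] shift mm [ 13.7  -9.7 114.2]
```

Request:
drive_tool([
  [0,0,0,13.5,-10.5,10,0],
  [0,0,0,13.5,-10.5,40,0],
  [0,0,0,13.5,-10.5,65,0],
  [0,0,0,13.5,-10.5,65,0],
])

```text
time_s: 1.85
tool_pos: [0.505, -0.0042, 0.1402]
tcp_rot: [-3.1, -0.499, 0.006]
wrist_force: [-0.6, -0.1, 0.5]
grip_width: 0.0854
```

```bash
python3 rel.py .5073 -.0026 .092 18.5; python3 - <<'E'
from h import *
a=cv2.resize(snap("top")["pixels"][110:225,255:405],None,fx=2.6,fy=2.6,interpolation=2)
b=cv2.resize(snap("side")["pixels"][130:260,260:410],None,fx=2.6,fy=2.6,interpolation=2)
H=max(a.shape[0],b.shape[0]);a=np.pad(a,((0,H-a.shape[0]),(0,0),(0,0)))
cv2.imwrite("pics/p5.png",np.hstack([a,b]))
E
```

```text
t 1.85 [ 0.505  -0.0042  0.1402] w 0.08541579957061587 F [-0.6 -0.1  0.5] j [-0.24  0.43  1.6  -0.    1.12  1.01]
turn [-0.12  0.2  -0.2 ] shift mm [ 2.8 -0.7 48.2]
```

View pics/p5.png

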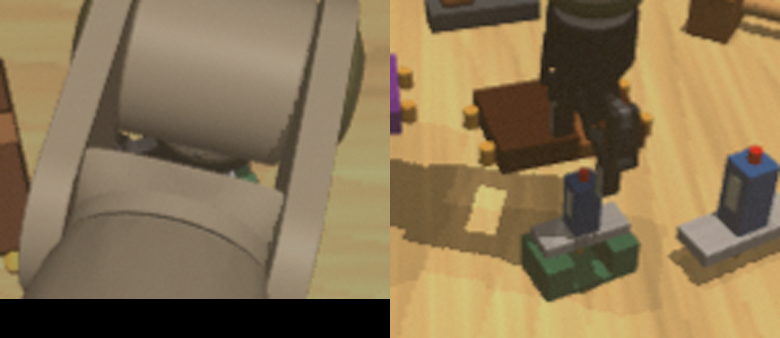

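```bash
python3 - <<'E'
from h import *
c=snap("side")
P=proj(c,[[.5186,-.045,.128],[.4914,.037,.128],[.5074,-.0026,.12]])
print(((P-[260,130])*2.6+[390,0]).round())
E
```

```text
[[601. 192.]
 [560. 136.]
 [582. 169.]]
```

The tail at crop (584,172) and the near fingertip at about (608,190) match the predictions. I descend.

Request:
drive_tool([
  [0,0,0,3,-0.5,25,0],
  [0,0,0,3,-0.5,48,0],
  [0,0,0,3,-0.5,48,0],
  [0,0,0,3,-0.5,48,0.3],
  [0,0,0,3,-0.5,48,0.5],
  [0,0,0,3,-0.5,48,0.7],
  [0,0,0,3,-0.5,48,0.9],
  [0,0,0,3,-0.5,48,0.9],
  [0,0,0,3,-0.5,48,0.9],
], newtons=60)

```text
time_s: 3.12
tool_pos: [0.5091, -0.0026, 0.0943]
tcp_rot: [3.101, 0.501, 0.002]
wrist_force: [-1.0, -1.0, 5.4]
grip_width: 0.0274
```

```bash
python3 rel.py .5073 -.0026 .092 18.5
```

```text
t 3.125 [ 0.5091 -0.0026  0.0943] w 0.027418414080604255 F [-1.  -1.   5.4] j [-0.24  0.49  1.65 -0.    1.    1.01]
turn [ 0.05 -0.07 -0.15] shift mm [-1.7 -0.5  2.3]
```

Request:
drive_tool([
  [0,0,0,0,0,-5,0.9],
  [0,0,0,0,0,-20,0.9],
  [0,0,0,0,0,-40,0.9],
  [0,0,0,0,0,-60,0.9],
  [0,0,0,0,0,-70,0.9],
  [0,0,0,0,0,-70,0.9],
  [0,0,0,0,0,-70,0.9],
])

```text
time_s: 4.0
tool_pos: [0.5083, -0.0024, 0.1628]
tcp_rot: [-3.101, -0.501, 0.002]
wrist_force: [0.2, 0.2, -3.5]
grip_width: 0.0278
```

```bash
python3 rel.py .5310 .218 .165 11.6
```

```text
t 4.0 [ 0.5083 -0.0024  0.1628] w 0.027821058188479596 F [ 0.2  0.2 -3.5] j [-0.24  0.4   1.56  0.    1.18  1.01]
turn [-0.04  0.08  6.74] shift mm [  90.9 -202.1   -2.2]
```

Held (−3.5 N, about the gauge's weight). Moving over the dark groove.

Request:
drive_tool([
  [0,0,1,9,-20,0,0.9],
  [0,0,2,25,-55,0,0.9],
  [0,0,3,43,-95,0,0.9],
  [0,0,4,61,-135,0,0.9],
  [0,0,5.5,77,-172,0,0.9],
  [0,0,6.5,87,-193,0,0.9],
  [0,0,6.7,91,-202,0,0.9],
  [0,0,6.7,91,-202,20,0.9],
  [0,0,6.7,91,-202,35,0.9],
  [0,0,6.7,91,-202,35,0.9],
])

```text
time_s: 5.25
tool_pos: [0.531, 0.2172, 0.1273]
tcp_rot: [3.125, 0.318, -0.005]
wrist_force: [1.0, 0.5, -3.7]
grip_width: 0.0278
```

```bash
python3 rel.py .5310 .218 .115 11.6;  python3 - <<'E'
from h import *
c=snap("side");P=[.5297,.2182]
print(proj(c,[[*P,.032]]))
b=cv2.resize(c["pixels"][105:225,270:410],None,fx=5,fy=5,interpolation=2)
cv2.imwrite("pics/p6.png",b)
c=snap("top");cv2.imwrite("pics/p7.png",cv2.resize(c["pixels"][110:230,180:320],None,fx=5,fy=5,interpolation=2))
E
```

```text
t 5.25 [0.531  0.2172 0.1273] w 0.027757093108942133 F [ 1.   0.5 -3.7] j [ 0.18  0.54  1.42 -0.    1.18  1.55]
turn [0.   0.18 0.01] shift mm [ 0.2 -0.7 12.3]
[[330.23654227 169.85344657]]
```

View pics/p6.png

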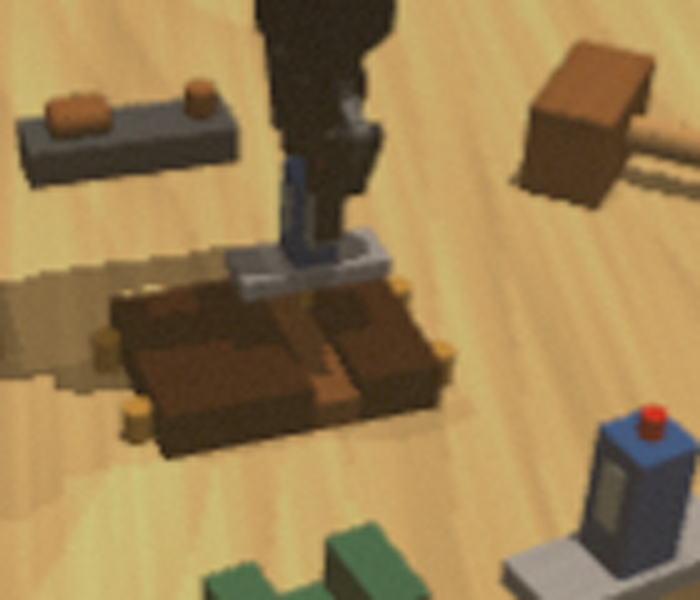

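Foot corners in this crop: left back (228,254), left front (240,282), right front (391,262), right back (376,235). The foot hangs level over the groove. I fit its position in the same view as the board.

```bash
cat >> fit.py <<'E'
print("----")
z=.085; q=lambda L:(np.array(L,float)+.5)/5-.5+[270,105]
fs=(S,[[-.045,.018,z],[-.045,-.018,z],[.045,-.018,z],[.045,.018,z]],q([[228,254],[240,282],[391,262],[376,235]]))
fit("foot",[fs],[.53,.21,.2])
P=fit("b",[(S,bs[1][:7],bs[2][:7])],[.53,.21,.2])
E
python3 fit.py | sed -n '/----/,$p'
```

```text
----
foot [0.5303 0.2124 0.1361] yaw deg 7.8
[[-0.3, -0.9], [0.1, 0.5], [0.4, 0.8], [-0.2, -0.6]]
b [0.5301 0.2152 0.1843] yaw deg 10.6
[[-0.4, 0.2], [-0.3, -0.2], [0.3, 0.1], [0.4, 0.4], [0.5, -0.7], [-0.1, -0.5], [-0.4, 0.6]]
```

Offset is about 1 mm across the groove and 3° in yaw, well inside tolerance. I push down.

Request:
drive_tool([
  [0,0,0,0,0,12,0.9],
  [0,0,0,0,0,22,0.9],
  [0,0,0,0,0,27,0.9],
  [0,0,0,0,0,31,0.9],
  [0,0,0,0,0,35,0.9],
  [0,0,0,0,0,38,0.9],
  [0,0,0,0,0,38,0.9],
])

```text
time_s: 6.22
tool_pos: [0.5315, 0.2179, 0.0905]
tcp_rot: [-3.125, -0.319, 0.0]
wrist_force: [-1.4, -0.2, -0.7]
grip_width: 0.0273
```

```bash
python3 rel.py .5310 .218 .0863 11.6
```

```text
t 6.225 [0.5315 0.2179 0.0905] w 0.027327355733781932 F [-1.4 -0.2 -0.7] j [0.18 0.59 1.46 0.   1.09 1.55]
turn [-0.    0.    0.04] shift mm [-0.4 -0.2  4.2]
```

Request:
drive_tool([
  [0,0,0,0,0,2,0.9],
  [0,0,0,0,0,4,0.9],
  [0,0,0,0,0,5,0.9],
  [0,0,0,0,0,5,0.9],
])

```text
time_s: 6.72
tool_pos: [0.5314, 0.218, 0.0863]
tcp_rot: [3.125, 0.319, 0.001]
wrist_force: [-5.8, -1.3, 10.4]
grip_width: 0.0277
```

```bash
python3 rel.py .5310 .218 .0863 11.6;  python3 - <<'E'
from h import *
c=snap("side")
b=cv2.resize(c["pixels"][125:205,285:385],None,fx=7,fy=7,interpolation=2)
cv2.imwrite("pics/p8.png",b)
E
```

```text
t 6.725 [0.5314 0.218  0.0863] w 0.0276902577681378 F [-5.8 -1.3 10.4] j [ 0.18  0.6   1.47 -0.    1.08  1.55]
turn [ 0.   -0.03  0.05] shift mm [-0.4 -0.1  0. ]
```

View pics/p8.png

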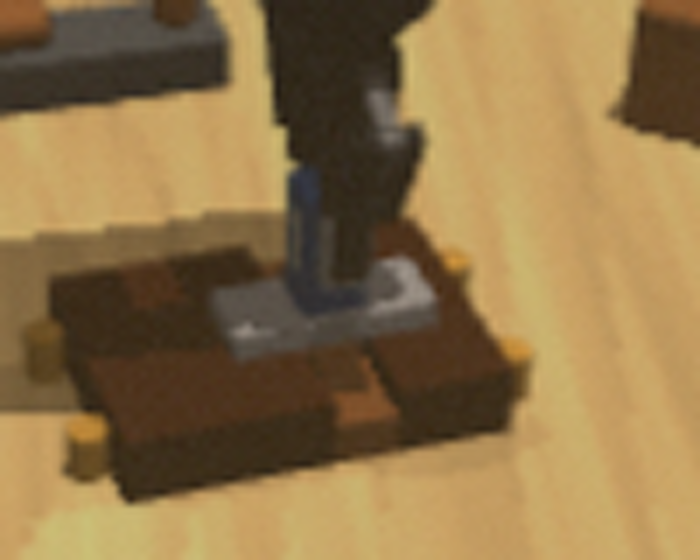

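The foot (crop 212–437, 260–355) looks on or nearly on the wood and the force is rising. I press a little more to seat it on both sides and hold.

Request:
drive_tool([
  [0,0,0,0,0,1,0.9],
  [0,0,0,0,0,2,0.9],
  [0,0,0,0,0,2,0.9],
])

```text
time_s: 7.15
tool_pos: [0.5314, 0.218, 0.0863]
tcp_rot: [3.125, 0.319, 0.003]
wrist_force: [-11.4, -2.8, 26.8]
grip_width: 0.0274
```

```bash
python3 rel.py .5310 .218 .0863 11.6; python3 -c "
from h import *
print(r.sense()['moment'])"
```

```text
t 7.15 [0.5314 0.218  0.0863] w 0.027354468904264084 F [-11.4  -2.8  26.8] j [ 0.18  0.59  1.47 -0.    1.08  1.55]
turn [ 0.02 -0.11  0.06] shift mm [-0.4 -0.1 -0. ]
[-0.55100671  1.83076705 -0.02809573]
```

The TCP stopped at 86.3 mm, exactly the height predicted for a flat foot, with the force climbing. I hold, ease off and open.

Request:
drive_tool([
  [0,0,0,0,0,0,0.9],
  [0,0,0,0,0,0,0.9],
  [0,0,0,0,0,0,0.9],
  [0,0,0,0,0,0,0.9],
  [0,0,0,0,0,0,0.9],
  [0,0,0,0,0,-1,0.9],
  [0,0,0,0,0,-2,0.9],
  [0,0,0,0,0,-2,0.9],
])

```text
time_s: 8.15
tool_pos: [0.5314, 0.2179, 0.0863]
tcp_rot: [3.125, 0.319, 0.001]
wrist_force: [-6.3, -1.5, 9.9]
grip_width: 0.0275
```

```bash
python3 rel.py .5310 .218 .0863 11.6
```

```text
t 8.15 [0.5314 0.2179 0.0863] w 0.02746689504750832 F [-6.3 -1.5  9.9] j [ 0.18  0.6   1.47 -0.    1.08  1.55]
turn [ 0.   -0.03  0.05] shift mm [-0.4 -0.2  0. ]
```

Request:
drive_tool([
  [0,0,0,0,0,-0.7,0.9],
  [0,0,0,0,0,-0.7,0.9],
  [0,0,0,0,0,-0.7,0.5],
  [0,0,0,0,0,-0.7,0.2],
  [0,0,0,0,0,-0.7,0],
  [0,0,0,0,0,-0.7,0],
  [0,0,0,0,0,-0.7,0],
])

```text
time_s: 9.02
tool_pos: [0.5315, 0.2179, 0.0863]
tcp_rot: [-3.125, -0.319, -0.0]
wrist_force: [0.4, 0.5, -0.2]
grip_width: 0.0852
```

```bash
python3 rel.py .5310 .218 .0863 11.6
```

```text
t 9.025 [0.5315 0.2179 0.0863] w 0.08522708993194085 F [ 0.4  0.5 -0.2] j [0.18 0.6  1.47 0.   1.08 1.55]
turn [-0.   -0.01  0.04] shift mm [-0.5 -0.2 -0. ]
```

Released cleanly. I rise straight up, then back away so the cameras can see.

Request:
drive_tool([
  [0,0,0,0,0,-15,0],
  [0,0,0,0,0,-50,0],
  [0,0,0,0,0,-100,0],
  [0,0,0,0,0,-140,0],
  [0,0,0,0,40,-140,0],
  [0,0,0,0,90,-140,0],
  [0,0,0,0,140,-140,0],
  [0,0,0,0,190,-140,0],
  [0,0,0,0,240,-140,0],
  [0,0,0,0,240,-140,0],
])

```text
time_s: 10.28
tool_pos: [0.5804, -0.0201, 0.2271]
tcp_rot: [3.125, 0.312, 0.002]
wrist_force: [0.4, 0.3, -0.1]
grip_width: 0.0851
```

```bash
python3 - <<'E'
from h import *
a=cv2.resize(snap("top")["pixels"][120:225,190:285],None,fx=4,fy=4,interpolation=2)
b=cv2.resize(snap("side")["pixels"][125:205,285:385],None,fx=4,fy=4,interpolation=2)
b=np.pad(b,((0,a.shape[0]-b.shape[0]),(0,0),(0,0)))
cv2.imwrite("pics/p9.png",np.hstack([a,b]))
E
```

```text
(no output)
```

View pics/p9.png

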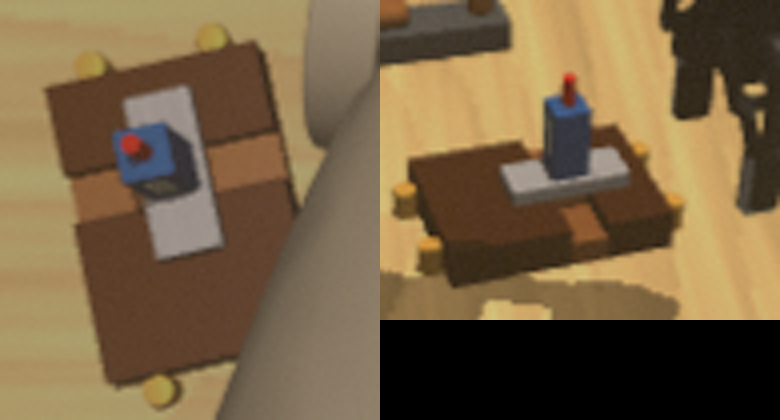

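The gauge stands flat across the groove with its red tail clearly raised (570,75–105). One numeric check on the foot corners in the top view, (125,98), (188,87), (222,243), (157,260).

```bash
cat >> fit.py <<'E'
print("====")
z=.044; q=lambda L:(np.array(L,float)+.5)/4-.5+[190,120]
g=fit("foot",[(T,[[.045,.018,z],[.045,-.018,z],[-.045,-.018,z],[-.045,.018,z]],q([[125,98],[188,87],[222,243],[157,260]]))],[.53,.21,.2])
b=fit("b",[bt],[.53,.21,.2]); d=g-b; print("rel mm",1e3*(d[0]*np.cos(b[2])+d[1]*np.sin(b[2])),1e3*(-d[0]*np.sin(b[2])+d[1]*np.cos(b[2])),np.degrees(d[2]))
u=lambda v:proj(S,[[g[0],g[1],v]])[0]
print("tail top px (x4 crop) for rise 7,12mm:",[((u(.032+.08+k)-[285,125])*4+[380,0]).round() for k in(0,.007,.012)])
E
python3 fit.py | sed -n '/====/,$p'
```

```text
====
foot [0.5299 0.2177 0.2093] yaw deg 12.0
[[-0.1, 0.4], [0.2, -0.4], [-0.0, 0.3], [0.0, -0.3]]
b [0.5291 0.2193 0.2053] yaw deg 11.8
[[0.2, 0.0], [0.6, -0.0], [0.1, 0.4], [-0.3, 0.1], [-0.7, -0.5]]
rel mm 0.5035672936086201 -1.6860886781010653 0.22707834455911277
tail top px (x4 crop) for rise 7,12mm: [array([566.,  89.]), array([566.,  81.]), array([567.,  75.])]
```

Tail top seen at row ~75 matches a 12 mm rise. I hand in.

```bash
python3 -c "
from h import *
print(r.sense()['time_s'],abs(r.sense()['qvel']).max()); print(r.sign_off())"
```

```text
10.375 0.027889696225058717
the job is handed in; nothing more can be done
None
```

I took the smaller gauge off the green block and set it across the dark board's groove. I pushed it down until the foot seated at the predicted height (about 27 N), held it there for about 0.6 s, then released it and moved the arm clear. I handed the job in at 10.4 s.

- **Position:** in the last top view the hub is about 0.5 mm off the groove's middle line, 1.7 mm along it and 0.2° out of square.
- **Probe:** the red tail's height in the side view fits about 12 mm pushed in, so the groove is about 12 mm deep. The picture only resolves this to a millimetre or so.
- **Disagreement:** an earlier check from the side view alone, before pressing, gave a yaw about 3° off. The final top view did not show that, and both are within tolerance.

No check failed. The hand-in reports no verdict.

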